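# Snap the push grease gun onto the tilted nipple and hold it pumped

### The job

Take the red push grease gun up and off its two-pronged hook, and press its coupler squarely onto the tilted brass grease nipple of the bearing block in the blue vise until it snaps on. Keep pushing so that the gun's spring nozzle is pressed well over half of its stroke into the barrel, and finish like that: still gripping the gun and holding the push. Leave the pin box, the screwdriver, the tin and the folding rule where they are.

Things in the scene. Friction and masses are not known exactly. Their poses are not given: they have to be found in the camera images.
- gun: Push grease gun, a straight round tool 172 mm long, 0.35 kg, hanging nozzle down. Origin: centre of the coupler's mouth when the nozzle is fully out; +z runs up its axis to the cap. Along z: steel coupler 0 to 32 mm, 25 mm thick, flared to 32 mm at the mouth; 12 mm rod to 45; barrel 26 mm thick to 95; flange 48 mm wide from 95 to 101, resting on the hook; red grip to 165; black cap to 172
- nozzle (a joint): how far the coupler and its rod are pushed into the barrel against the spring: 0 fully out, 0.010 m fully in. The spring needs 9 N to start and 17 N at the end (0.8 N per mm); half the stroke takes 13 N
- coupler_mouth (a point): centre of the coupler's open mouth, moving with the nozzle; z up the gun's axis. Bore 18 mm wide, 21 mm deep, its flared mouth 24 mm wide. Three spring jaws 9 mm inside give way to the nipple's head at about 8 N and snap behind it when the nipple's tip is about 18 mm deep; the tip meets the bore's end at 21 mm
- nipple: brass grease nipple on the bearing block, fixed to the vise. Origin: centre of its tip. +z is its axis, outwards and up, 24 degrees (0.42 rad) from vertical, leaning to the vise's -x. Head 15 mm wide from 6 to 8 mm below the tip, tapering to 6 mm at the tip; neck 9 mm wide down to 25 mm; then a 17 mm collar and 22 mm boss. Greasy, slippery
- vise: fixed blue vise (280 mm long along its x, 110 mm wide, jaws 75 mm high) holding a grey bearing block, 115 mm high. Origin: middle of its underside, under the block. Its screw and handle point to its -x. The nipple's tip is at x -20, y 0, z 151 mm in this frame
- hook: fixed stand: foot plate, green post 175 mm high, two steel prongs 8 mm thick along the stand's -x, 30 mm apart, tops 160 mm above the table, tips turned up 12 mm at the -x end. The gun hangs between them by its flange, its axis over this origin (on the table), 28 mm in front of the post. Lift it at least 15 mm to clear the tips, then away
- pin_box: bystander: open cardboard box of steel pins, 120 x 100 x 45 mm, origin under its centre
- screwdriver: bystander: screwdriver with red handle, 200 mm long along its x, origin under its middle
- tin: bystander: yellow tin 72 mm wide, 110 mm high, origin under its centre
- folding_rule: bystander: yellow folding rule 200 x 34 x 15 mm, origin under its centre
- gun_grip (a point): middle of the gun's red grip, on its axis, 135 mm above the gun's origin. The grip is a round bar 32 mm thick and 64 mm long (flange below, cap above): take it from above, at any yaw; fingers may rest on the flange when pushing

How it is judged (in metres and radians):
On the way, in this order (a step that is already met when the one before it is completed fails the run):
1. the gripped gun is lifted clear above the hook's turned-up tips (z of gun in the frame of hook above 0.079 m and contact force between gun and hook below 0.1 N and contact force between the fingers and gun above 2 N), for 0.1 s.
2. the coupler has snapped squarely over the nipple's head (z of nipple in the frame of coupler_mouth above 0.018 m and distance between nipple and coupler_mouth below 0.025 m and angle between the z axis of coupler_mouth and the z axis of nipple, either way round below 0.14 rad), for 0.1 s.
At the end, for the whole second after the job is handed in: The coupler is snapped on: the nipple's tip is more than 18 mm deep in the coupler and the axes agree within 0.14 rad (8 degrees). The nozzle is pressed more than 5 of its 10 mm into the barrel, the nipple takes more than 9 N, the fingers hold the gun, the gun is still and clear of the hook (all of step 2 and value of joint nozzle above 0.005 m and contact force between gun and nipple above 9 N and contact force between the fingers and gun above 2 N and contact force between gun and hook below 0.1 N and linear speed of gun below 0.02 m/s); the arm keeps its last pose, push and grip.
It fails at once if a bystander is shifted more than 30 mm (distance of any of pin_box, screwdriver, tin, folding_rule from where it was at the start of the episode above 0.03 m).
It also fails if it takes over 45 s, if anything falls off the work surface, if the arm or the gripper's body presses on something with over 40 N, if the wrist force passes 120 N, or if a joint passes its speed limit or range.

### The arm

A 6-joint arm with a two-finger parallel gripper is mounted at the origin on the work surface. World frame = base frame: x ahead of the robot, y to its left, z up, the work surface at z = 0. Lengths are in mm, angles in rad, forces in N, time in s.
With the tool pointing down it reaches from about 350 to 975 mm from the base axis. Payload 7.1 kg.
Tool frame: the origin (TCP) lies between the finger pads; the fingertips stand 17 mm ahead of it and the grasp point (between the pads) lies 2 mm behind it; z points along the fingers, y is the line along which they close (so a half turn about z gives the same grasp; the last joint's range is limited). The gripper opens to 88 mm and grips with 3 to 60 N. Pads are 20 mm wide; open, the fingers measure 115 mm over their backs; the gripper's body (75 mm by 178 mm) begins 61 mm behind the grasp point.
Start: joints at [-1.155, 0.423, 1.63, -0, 1.089, -0.019], TCP at [263.283, -566.822, 239.675] pointing down, gripper open.
Joint ranges: [-3, 3], [-0.9, 2.11], [0.09, 2.58], [-1.31, 4.45], [0.11, 2.69], [-2.54, 2.54]. Speed limits (rad/s): [2.39, 2.39, 3.01, 3.14, 3.14, 3.14].

### API

Orientations are given as a rotation vector (axis times angle).
In Python, from workcell import ctrl, vision, get_obs gives the robot as it stands (ctrl), with the cameras (vision) and the readings as plain functions.
- The arm moves only by the shell command python3 jog.py 'ROWS' [OPENING]. ROWS is a JSON list of rows, 1 to 5 of them, each an object with the fields d (a list: dx, dy, dz in mm), rot (a list: a rotation vector rx, ry, rz in rad); a field left out counts as zero; each row shifts and turns the commanded pose from where the row before left it, along the tool's axes as they then stand; what a row does not reach is not made up. A row lasts 1/12 s, in which the tool goes at most 41.7 mm and 0.125 rad, less where a joint would pass 70% of its speed; a pose out of reach is approached as far as the arm can. OPENING is the finger opening in mm, set as the command begins (- or left out keeps the last). The fingers move at their own pace and stop on an object; the grip force is fixed at half the most. Time passes only in rows, so rows that do not move let the fingers close. It prints the time, the measured TCP pose, the force, the opening and the grip force at its end. Input that does not fit is refused with a message, and nothing moves.
- get_obs(): the state, without advancing time (a new reading comes with each control period).
- vision.get_image(name): name is "side" or "top"; returns a dict with "img" (384x512x3 uint8, red, green, blue), "fx", "fy", "cx", "cy" (pixels), "R" (3x3) and "t" (3): a world point X has camera coordinates R X + t. Camera axes: x right, y down, z forward; pixel columns grow to the right and rows downward; lengths in mm; the calibration is good to about 2 mm. A picture is of the moment at which its call begins. There is no depth.
- ctrl.close_job(): hands the job in; it is judged then, once.
The state is a dict: "t": time; "qpos": joint angles; "qvel": joint speeds; "joint_torque": joint torques, N m; "ee_pos": TCP position; "orientation": TCP orientation; "ft_force": force on the tool from outside, world axes, zero at the start; "moment": the same for the moment, N m; "width": finger opening in mm; "grasp_force": force on a finger pad.
Only numpy, scipy, OpenCV 4.12 (cv2) and the standard library are available. Lean on these libraries where they do the work, as an engineer would, in place of code of your own. Each camera call takes 0.05 s, during which the arm holds its last target. There are 200 camera calls.

## Working session

There is one attempt and no reset: what is moved stays moved. The work goes in short steps, Python scripts to look and compute and a shell command to move; the robot and the scene stay as the last step left them, time stands still between calls to the robot, and variables do not carry over. Pictures are saved under pics/ and viewed, at most 10 in all, crops included, and the job is handed in when it is done.

```bash
ls; mkdir -p pics
python3 - <<'E'
from workcell import ctrl, vision, get_obs
import cv2,pickle
d={}
for n in("side","top"):
    c=vision.get_image(n); d[n]=c; cv2.imwrite(f"pics/{n}0.png",cv2.resize(c["img"][:,:,::-1],(768,576),interpolation=cv2.INTER_CUBIC)); print(n,c["fx"],c["fy"],c["cx"],c["cy"],c["R"],c["t"])
pickle.dump(d,open("cam0.pkl","wb"))
print(get_obs())
E
```

```text
jog.py
pics
workcell.py
side 472.21570848688253 472.21570848688253 260.30504011920823 194.62742133560454 [[-0.97839389 -0.20583392  0.01943709]
 [-0.1670803   0.73179229 -0.66073006]
 [ 0.12177675 -0.6497018  -0.7503719 ]] [553.54901582 192.50478682 924.37847526]
top 350.89917680586774 350.89917680586774 248.65362592031235 194.90145130935792 [[-2.44059876e-03 -9.99862870e-01  1.63793759e-02]
 [-9.91325432e-01  2.66724544e-04 -1.31429894e-01]
 [ 1.31407503e-01 -1.65580596e-02 -9.91190143e-01]] [ -8.01759626 580.70914559 811.48366389]
{'t': 0.1, 'qpos': array([-1.15503322e+00,  4.23737604e-01,  1.63058475e+00,  2.09312861e-05,
        1.08858992e+00, -1.90157166e-02]), 'qvel': array([ 0.00118605, -0.00049277, -0.00339831,  0.00062059, -0.00054336,
        0.00080323]), 'joint_torque': array([-1.10006084e-03, -5.45615458e+01, -2.74328148e+01,  6.43923157e-02,
        1.87456602e-02, -2.85518792e-05]), 'ee_pos': array([ 263.08921018, -566.4211555 ,  239.00748041]), 'orientation': array([-3.06638801e+00, -6.77287787e-01,  3.79802664e-04]), 'ft_force': array([0.40624519, 1.21188628, 0.13907397]), 'moment': array([ 0.03717298,  0.00620494, -0.03998861]), 'grasp_force': 0.0, 'width': 88.09429538645611}
```

View pics/side0.png

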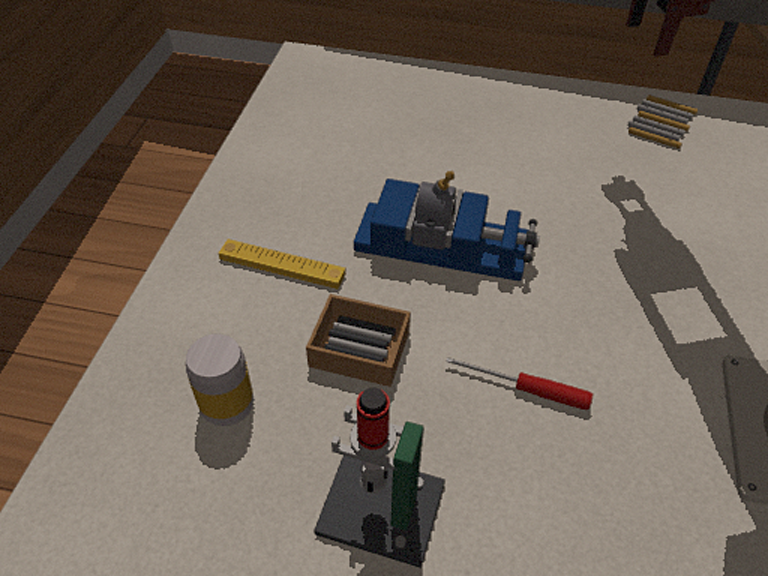

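View pics/top0.png

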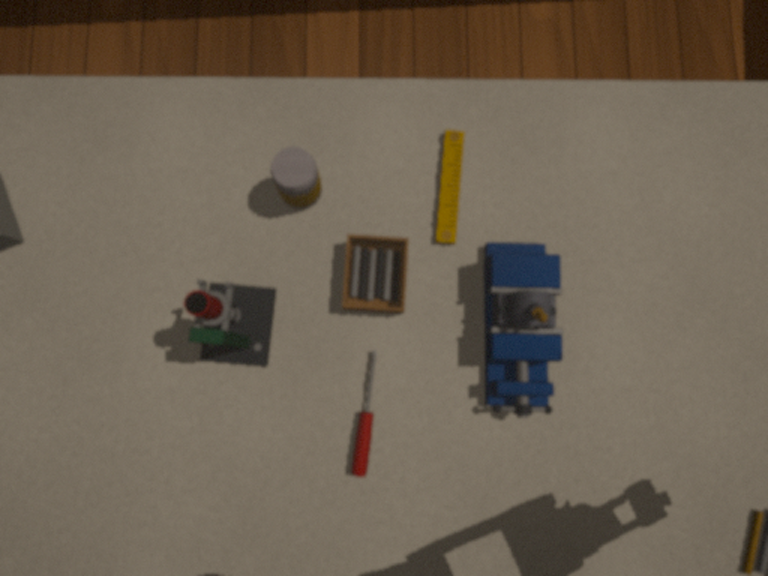

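The side view shows the gun cap at about (373,400), the nipple tip at (449,174) and the tin, box and rule clear of them (pixels at 1.5×). In the top view the cap is at (197,302), the nipple at (541,314), and the vise screw points toward -x.

```bash
cat > h.py <<'E'
import numpy as np,pickle,cv2
from scipy.spatial.transform import Rotation as Ro
d=pickle.load(open("cam0.pkl","rb"))
def ray(c,u,v):
    R,t=c["R"],c["t"]; return -R.T@t, R.T@np.array([(u-c["cx"])/c["fx"],(v-c["cy"])/c["fy"],1])
def onz(c,u,v,z):
    o,r=ray(c,u,v); return o+r*(z-o[2])/r[2]
def proj(c,X):
    p=c["R"]@np.asarray(X,float)+c["t"]; return np.array([c["fx"]*p[0]/p[2]+c["cx"],c["fy"]*p[1]/p[2]+c["cy"]])
def tri(us,ut,ds=None):
    A=[];b=[]
    for c,(u,v) in((d["side"],us),(d["top"],ut)):
        R,t=c["R"],c["t"]
        for f,cc,i,x in((c["fx"],c["cx"],0,u),(c["fy"],c["cy"],1,v)):
            k=(x-cc)/f; A.append(R[i]-k*R[2]); b.append(k*t[2]-t[i])
    s=np.linalg.lstsq(np.array(A),np.array(b),rcond=None); return s[0]
E
python3 - <<'E'
from h import *
np.set_printoptions(precision=1,suppress=True)
S,T=d["side"],d["top"]
print("cap",onz(S,373/1.5,397/1.5,237),onz(T,197/1.5,302/1.5,237),tri((373/1.5,397/1.5),(197/1.5,302/1.5)))
print("nip",onz(S,449/1.5,174/1.5,151),onz(T,541/1.5,314/1.5,151),tri((449/1.5,174/1.5),(541/1.5,314/1.5)))
for n,u,v,z in(("jawR top-left",490,335,75),("jawR bl",490,360,75),("far jaw l",490,287,75),("base near",487,407,0),("base far",487,245,0)): print(n,onz(T,u/1.5,v/1.5,z))
def crop(c,u,v,w,h,k):
    return cv2.resize(c["img"][v-h:v+h,u-w:u+w,::-1],(2*w*k,2*h*k),interpolation=cv2.INTER_CUBIC)
a=[crop(S,300,135,32,24,6),crop(T,355,208,32,24,6)],[crop(S,250,285,32,24,6),crop(T,137,205,32,24,6)]
cv2.imwrite("pics/c0.png",np.vstack([np.hstack(x) for x in a]))
E
```

```text
cap [542.9 211.7 237. ] [542.5 210.  237. ] [543.  210.6 235.2]
nip [ 532.1 -240.   151. ] [ 535.2 -241.9  151. ] [ 533.8 -242.5  149.1]
jawR top-left [ 509.8 -187.5   75. ]
jawR bl [ 471.8 -186.3   75. ]
far jaw l [ 584.2 -189.9   75. ]
base near [ 395.3 -196.8    0. ]
base far [ 667.6 -205.2    0. ]
```

View pics/c0.png

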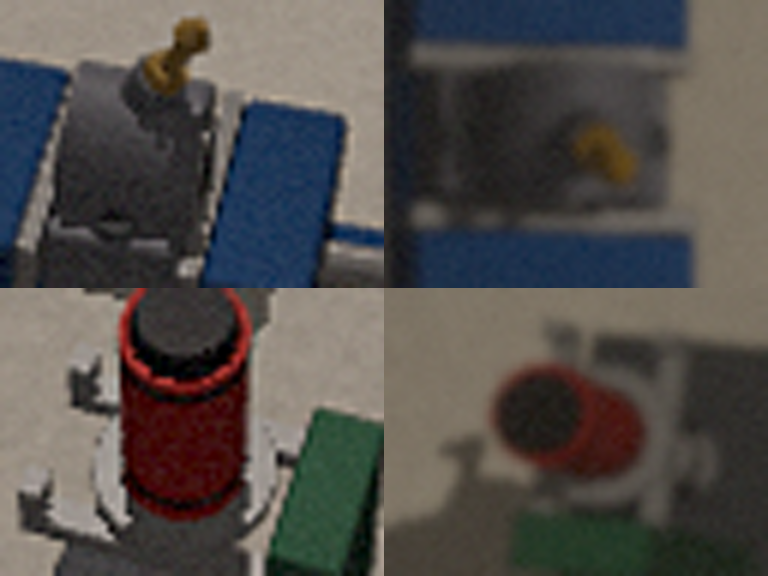

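The crops show the brass head at about side (299.7,116.8) and top (362.7,211.5) in original pixels. I'll fit the nipple with its known shape and work out the moves.

```bash
cat >> h.py <<'E'
yaw=-0.031
ax=np.array([-np.sin(.42)*np.cos(yaw),-np.sin(.42)*np.sin(yaw),np.cos(.42)])
ex=np.cross([0,1,0],ax);ex/=np.linalg.norm(ex);ey=np.cross(ax,ex)
def nipple_mask(c,tip,k=6,secs=((0,3,6,7.5),(6,7.5,8,7.5),(8,4.5,25,4.5),(25,8.5,30,8.5))):
    m=np.zeros((384*k,512*k),np.uint8); th=np.linspace(0,6.283,24)
    for z0,r0,z1,r1 in secs:
        P=[tip-ax*z+r*(np.cos(a)*ex+np.sin(a)*ey) for z,r in((z0,r0),(z1,r1)) for a in th]
        q=np.array([(proj(c,p)+.5)*k-.5 for p in P],np.float32)
        cv2.fillConvexPoly(m,cv2.convexHull(q).astype(np.int32),1)
    return cv2.resize(m.astype(np.float32),(512,384),interpolation=cv2.INTER_AREA)
E
python3 - <<'E'
from h import *
from scipy.optimize import minimize
np.set_printoptions(precision=2,suppress=True)
S,T=d["side"],d["top"]
M=[]
for c,(u,v) in((S,(298,118)),(T,(360,209))):
    h=cv2.cvtColor(c["img"],cv2.COLOR_RGB2HSV); m=((h[...,0]>10)&(h[...,0]<32)&(h[...,1]>125)).astype(np.float32)
    w=np.zeros_like(m); w[v-12:v+12,u-12:u+12]=1; M.append(m*w); print(M[-1].sum(),np.argwhere(M[-1]>0).mean(0)[::-1])
for z in(149,151,153):
  for L in (29,33):
    secs=((0,3,6,7.5),(6,7.5,8,7.5),(8,4.5,25,4.5),(25,8.5,L,8.5))
    def cost(p,parts=False):
        e=[((nipple_mask(c,np.array([p[0],p[1],z]),4,secs)-m)**2).sum() for c,m in zip((S,T),M)]
        return e if parts else sum(e)
    r=minimize(cost,[534,-241],method="Nelder-Mead",options=dict(initial_simplex=[[530,-244],[538,-241],[533,-237]],xatol=.1))
    print(z,L,r.x,r.fun,cost(r.x,1))
h=cv2.cvtColor(S["img"],cv2.COLOR_RGB2HSV)
# gun: line of axis: cap top / flange check
for z,n in((237,"cap"),(230,"griptop"),(166,"flange")): print(n,proj(S,[543,211,z]),proj(T,[543,211,z]))
E
```

```text
65.0 [296.63 120.31]
55.0 [359.49 209.02]
149 29 [ 530.02 -246.32] 30.21875 [np.float32(11.046875), np.float32(19.171875)]
149 33 [ 529.4  -246.71] 46.1640625 [np.float32(21.054688), np.float32(25.109375)]
151 29 [ 529.29 -244.56] 31.62890625 [np.float32(12.625), np.float32(19.003906)]
151 33 [ 529.11 -245.53] 46.10546875 [np.float32(20.949219), np.float32(25.15625)]
153 29 [ 529.33 -243.03] 35.11328125 [np.float32(13.6796875), np.float32(21.433594)]
153 33 [ 528.37 -243.79] 47.59765625 [np.float32(21.476562), np.float32(26.121094)]
cap [248.74 264.24] [130.8  201.07]
griptop [248.74 266.91] [132.  201.5]
flange [248.69 289.55] [141.84 205.04]
```

Run:
```python
from h import *
np.set_printoptions(precision=1,suppress=True)
S,T=d["side"],d["top"]
f=lambda x,y,u0,v0:((x+.5)/6-.5+u0,(y+.5)/6-.5+v0)
for n,x,y in(("tipA",85,355-288),("tipB",35,475-288)): print(n,onz(S,*f(x,y,218,261),172))
print("tipAtop",onz(T,*f(560-384,322-288,105,181),172), onz(T,*f(463-384,440-288,105,181),172))
print("post",[onz(S,*f(x,y-288,218,261),175) for x,y in((318,410),(382,425))],onz(T,*f(510-384,515-288,105,181),175))
from workcell import ctrl, vision, get_obs
o=get_obs(); print(Ro.from_rotvec(o["orientation"]).as_matrix(), o["ee_pos"])
```

```text
tipA [575.3 189.3 172. ]
tipB [578.9 226.4 172. ]
tipAtop [580.8 226.7 172. ] [540.6 257.6 172. ]
post [array([512.2, 194. , 175. ]), array([495.3, 194.8, 175. ])] [515.2 239.8 175. ]
[[ 0.9  0.4 -0. ]
 [ 0.4 -0.9  0. ]
 [ 0.  -0.  -1. ]] [ 263.1 -566.4  239. ]
```

```bash
python3 jog.py '[{"d": [0, 0, -13], "rot": [0, 0, 0.109]}, {"d": [0, 0, -13], "rot": [0, 0, 0.109]}, {"d": [0, 0, -13], "rot": [0, 0, 0.109]}, {"d": [0, 0, -13], "rot": [0, 0, 0.108]}, {}]' 88; python3 jog.py '[{"d": [13, -37, 0]}, {"d": [13, -37, 0]}, {"d": [13, -37, 0]}, {"d": [13, -37, 0]}, {"d": [13, -37, 0]}]'
```

```text
t: 0.52
ee_pos: [263.7, -567.9, 294.0]
orientation: [3.138, -0.006, 0.002]
ft_force: [0.9, -0.7, 0.5]
width: 88.2
grasp_force: 0.0
t: 0.93
ee_pos: [328.2, -379.8, 290.6]
orientation: [-3.141, -0.005, 0.001]
ft_force: [0.2, -0.1, 0.4]
width: 88.1
grasp_force: 0.0
```

```bash
for i in 1 ; do :; done; python3 jog.py '[{"d": [13.4, -37, 0]}, {"d": [13.4, -37, 0]}, {"d": [13.4, -37, 0]}, {"d": [13.4, -37, 0]}, {"d": [13.4, -37, 0]}]'; python3 jog.py '[{"d": [13.4, -37, 0]}, {"d": [13.4, -37, 0]}, {"d": [13.4, -37, 0]}, {"d": [13.4, -37, 0]}, {"d": [13.4, -37, 0]}]';  python3 jog.py '[{"d": [13.4, -37, 0]}, {"d": [13.4, -37, 0]}, {"d": [13.4, -37, 0]}, {"d": [13, -34, 0]}, {}]'
```

```text
t: 1.35
ee_pos: [395.1, -194.8, 291.0]
orientation: [-3.141, -0.005, 0.001]
ft_force: [0.5, 0.4, 0.9]
width: 87.7
grasp_force: 0.0
t: 1.77
ee_pos: [462.2, -9.9, 291.0]
orientation: [3.142, 0.006, -0.001]
ft_force: [0.4, -0.7, -0.1]
width: 87.7
grasp_force: 0.0
t: 2.18
ee_pos: [517.2, 138.1, 290.9]
orientation: [-3.14, -0.012, -0.001]
ft_force: [0.2, 0.4, 0.6]
width: 87.4
grasp_force: 0.0
```

```bash
python3 jog.py '[{"d": [13, -36.5, 0]}, {"d": [13, -36.5, 0]}, {"d": [0, 0, 26]}, {}]'
python3 - <<'E'
from workcell import ctrl, vision, get_obs
import cv2,numpy as np
a=[vision.get_image(n)["img"][:,:,::-1] for n in("side","top")]
a=[a[0][215:335,190:310],a[1][140:260,80:200]]
cv2.imwrite("pics/g1.png",np.hstack([cv2.resize(x,(400,400),interpolation=cv2.INTER_CUBIC) for x in a]))
E
```

```text
t: 2.52
ee_pos: [539.5, 206.5, 261.2]
orientation: [3.139, 0.008, -0.01]
ft_force: [-0.6, -0.5, -1.7]
width: 87.6
grasp_force: 0.0
```

View pics/g1.png

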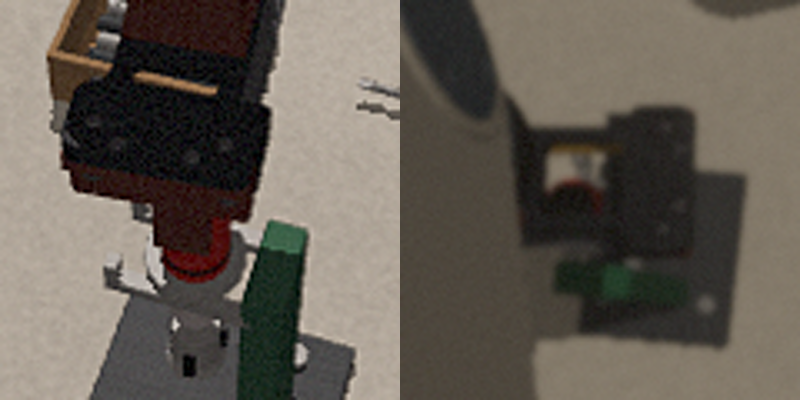

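The side crop shows the +y finger at (183,220) in front of the grip (200,245), and the fingers straddle the gun. I'll correct by about 4 mm and go down.

```bash
python3 jog.py '[{"d": [3.5, -4.5, 0]}, {"d": [0, 0, 25]}, {"d": [0, 0, 25]}, {"d": [0, 0, 10]}, {}]'
python3 - <<'E'
from h import *
S=d["side"]; print([(proj(S,p)-[190,215])*3.333 for p in([540,256,244],[543,211,200])])
E
```

```text
t: 3.03
ee_pos: [544.0, 209.5, 204.2]
orientation: [3.14, -0.001, -0.006]
ft_force: [-0.5, 0.2, -0.2]
width: 87.7
grasp_force: 0.0
[array([178.48085978, 247.50950415]), array([195.69795305, 209.67251657])]
```

```bash
python3 jog.py '[{"d": [0, 0, 16]}, {"d": [0, 0, 1.5]}, {}]'; python3 jog.py '[{}, {}, {}, {}, {}]' 20; python3 jog.py '[{}, {}, {}]'
```

```text
t: 3.28
ee_pos: [545.3, 210.4, 188.9]
orientation: [3.142, -0.001, -0.0]
ft_force: [0.6, -0.5, -0.3]
width: 87.9
grasp_force: 0.0
t: 3.7
ee_pos: [545.3, 210.7, 188.6]
orientation: [-3.141, 0.0, -0.001]
ft_force: [-1.7, -0.3, 0.4]
width: 57.7
grasp_force: 0.0
t: 3.95
ee_pos: [545.1, 210.6, 188.2]
orientation: [3.142, -0.0, -0.0]
ft_force: [-0.7, -0.6, 0.6]
width: 37.9
grasp_force: 0.0
```

```bash
python3 jog.py '[{}, {}, {}, {}, {}]' 20; python3 jog.py '[{"d": [0, 0, -12]}, {"d": [0, 0, -20]}, {"d": [0, 0, -25]}, {"d": [0, 0, -25]}, {}]';python3 jog.py '[{"d": [0, 0, -25]}, {"d": [0, 0, -20]}, {}]'
python3 - <<'E'
from workcell import ctrl, vision, get_obs
import cv2,numpy as np
c=vision.get_image("side")["img"][:,:,::-1]; cv2.imwrite("pics/g2.png",cv2.resize(c[150:340,140:380],(720,570),interpolation=cv2.INTER_CUBIC))
E
```

```text
t: 4.37
ee_pos: [545.2, 210.9, 188.2]
orientation: [-3.141, 0.0, -0.0]
ft_force: [-0.3, 2.3, -0.5]
width: 31.5
grasp_force: 30.0
t: 4.78
ee_pos: [546.4, 211.7, 274.1]
orientation: [-3.139, 0.001, -0.007]
ft_force: [0.2, 0.8, -3.1]
width: 31.6
grasp_force: 30.0
t: 5.03
ee_pos: [546.5, 210.8, 317.9]
orientation: [-3.141, 0.0, -0.007]
ft_force: [0.3, -0.3, -3.0]
width: 31.8
grasp_force: 30.0
```

View pics/g2.png

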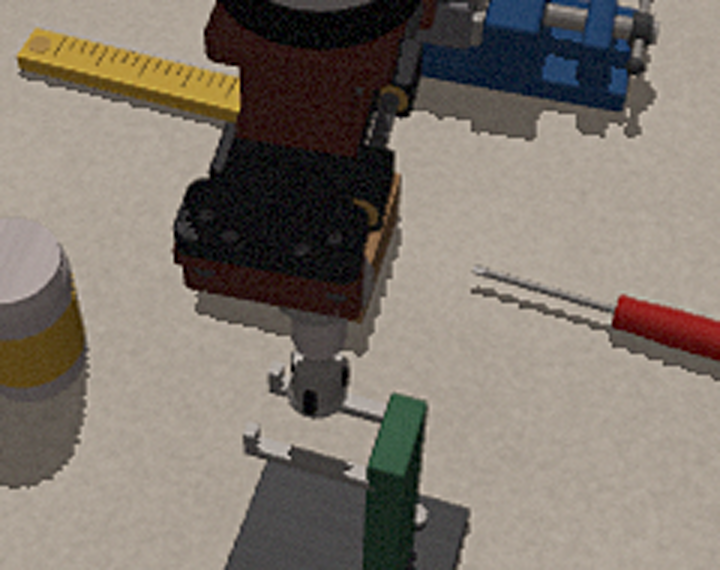

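The side crop shows the gun lifted, with its coupler mouth at (318,400) above the prongs. Next I'll carry it to the vise.

```bash
python3 jog.py '[{"d": [-7, 25, 0], "rot": [0, 0, 0.031]}, {"d": [-7, 37.5, 0]}, {"d": [-7, 37.5, 0]}, {"d": [-7, 37.5, 0]}, {"d": [-7, 37.5, 0]}]'; python3 jog.py '[{"d": [-7, 37.5, 0]}, {"d": [-7, 37.5, 0]}, {"d": [-7, 37.5, 0]}, {"d": [-7, 37.5, 0]}, {"d": [-7, 37.5, 0]}]'; python3 jog.py '[{"d": [-7, 37.5, 0]}, {"d": [-7, 37.5, 0]}, {"d": [-7, 20, 0]}, {}]';  python3 jog.py '[{"rot": [0, 0.105, 0]}, {"rot": [0, 0.105, 0]}, {"rot": [0, 0.105, 0]}, {"rot": [0, 0.105, 0]}, {}]'
```

```text
t: 5.5
ee_pos: [503.7, 34.8, 313.0]
orientation: [3.14, -0.048, -0.005]
ft_force: [1.8, -0.2, -4.0]
width: 31.6
grasp_force: 30.0
t: 5.92
ee_pos: [462.7, -151.3, 313.3]
orientation: [-3.141, 0.049, 0.004]
ft_force: [0.8, -0.3, -2.8]
width: 31.6
grasp_force: 30.0
t: 6.25
ee_pos: [438.4, -247.3, 313.1]
orientation: [3.141, -0.055, -0.005]
ft_force: [0.5, -0.3, -3.5]
width: 31.5
grasp_force: 30.0
t: 6.67
ee_pos: [437.0, -241.9, 311.8]
orientation: [3.069, -0.051, 0.651]
ft_force: [-0.5, 0.5, -3.4]
width: 32.0
grasp_force: 30.0
```

```bash
cat >> h.py <<'E'
def plan(tip=np.array([530,-244.5,151.]),L=123.2,go=40):
    from workcell import ctrl, vision, get_obs
    o=get_obs(); R=Ro.from_rotvec(o["orientation"]).as_matrix()
    z=R[:,2]; print("toolz",z.round(3),"want",(-ax).round(3),"yaw y",R[:,1].round(3))
    print("rot to do (tool)",(R.T@np.cross(z,-ax)).round(3))
    m=o["ee_pos"]+L*z; print("TCP",o["ee_pos"].round(1),"mouth",m.round(1),"F",o["ft_force"].round(1),"w",o["width"].round(1))
    v=tip-m; print("tip in mouth: depth",(v@-z).round(2) ,"tool-lateral/along",(R.T@v).round(2),"to standoff",(R.T@(tip+go*ax-m)).round(2))
    return m,R
E
python3 - <<'E'
from h import *
from workcell import ctrl, vision, get_obs
m,R=plan()
a=[]
for n,(u,v) in(("side",(295,118)),("top",(350,215))):
    c=vision.get_image(n); print(n,"mouth px",proj(c,m),"tip px",proj(c,[530,-244.5,151]))
    a.append(cv2.resize(c["img"][v-50:v+50,u-40:u+40,::-1],(400,500),interpolation=cv2.INTER_CUBIC))
cv2.imwrite("pics/n1.png",np.hstack(a))
E
```

```text
toolz [ 0.406 -0.01  -0.914] want [ 0.408 -0.013 -0.913] yaw y [-0.033 -0.999 -0.003]
rot to do (tool) [-0.003  0.002 -0.   ]Traceback (most recent call last):
  File "<stdin>", line 3, in <module>
  File "h.py", line 32, in plan
    m=o["ee_pos"]+L*z; print("TCP",o["ee_pos"].round(1),"mouth",m.round(1),"F",o["ft_force"].round(1),"w",o["width"].round(1))
                                                                                                          ^^^^^^^^^^^^^^^^
AttributeError: 'float' object has no attribute 'round'
```

```bash
sed -i 's/o\["width"\].round(1)/round(o["width"],1)/' h.py
cat > look.py <<'E'
import sys
from h import *
from workcell import ctrl, vision, get_obs
m,R=plan()
a=[]
for n,(u,v) in(("side",(295,118)),("top",(350,215))):
    c=vision.get_image(n); print(n,"mouth px",(proj(c,m)-[u-40,v-50])*5,"tip px",(proj(c,[530,-244.5,151])-[u-40,v-50])*5)
    a.append(cv2.resize(c["img"][v-50:v+50,u-40:u+40,::-1],(400,500),interpolation=cv2.INTER_CUBIC))
cv2.imwrite(sys.argv[1],np.hstack(a))
E
python3 look.py pics/n1.png
```

```text
toolz [ 0.406 -0.01  -0.914] want [ 0.408 -0.013 -0.913] yaw y [-0.033 -0.999 -0.003]
rot to do (tool) [-0.003  0.002 -0.   ]
TCP [ 437.  -241.9  311.8] mouth [ 487.  -243.2  199.3] F [-0.5  0.5 -3.4] w 32.0
tip in mouth: depth -61.56 tool-lateral/along [19.69  0.09 61.56] to standoff [ 1.961e+01 -1.000e-02  2.156e+01]
side mouth px [338.19675665 160.79415116] tip px [227.97471474 234.30550498]
top mouth px [303.49460238 333.82958038] tip px [260.11208724 233.94045791]
```

View pics/n1.png

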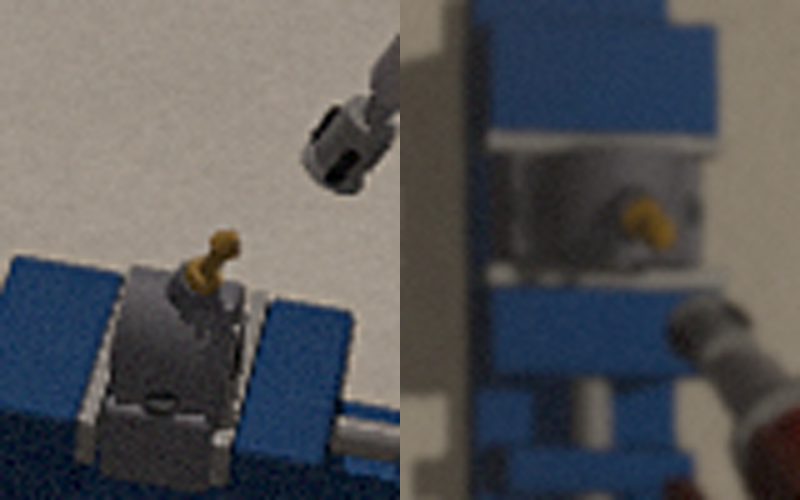

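The picture shows the coupler mouth near (332,172) side and (705,330) top, with the nipple head at (225,240) side and (655,230) top, close to the predictions. I'll move to a 15 mm standoff and look with a model overlay.

```bash
python3 jog.py '[{"d": [10, 0, 10]}, {"d": [9.6, 0, 10]}, {"d": [0, 0, 14]}, {"d": [0, 0, 12]}, {}]'
cat > ov.py <<'E'
import sys
from h import *
from workcell import ctrl, vision, get_obs
m,R=plan(); a=[]; tip=np.array([530,-244.5,151.]); th=np.linspace(0,6.283,25)
for n,(u,v) in(("side",(303,115)),("top",(358,215))):
    c=vision.get_image(n); im=cv2.resize(c["img"][v-30:v+30,u-25:u+25,::-1],(400,480),interpolation=cv2.INTER_CUBIC)
    q=lambda P:np.array([((proj(c,p)+.5-[u-25,v-30])*8) for p in P]).astype(np.int32)
    b=im.copy()
    for z,r in((0,16),(32,12.5)): cv2.polylines(b,[q([m-R[:,2]*z+r*(np.cos(t)*R[:,0]+np.sin(t)*R[:,1]) for t in th])],True,(0,255,0),1)
    for z,r in((0,3),(7,7.5)): cv2.polylines(b,[q([tip-ax*z+r*(np.cos(t)*ex+np.sin(t)*ey) for t in th])],True,(255,255,0),1)
    a.append(b)
cv2.imwrite(sys.argv[1],np.hstack(a))
E
python3 ov.py pics/n2.png
```

```text
t: 7.18
ee_pos: [478.0, -244.2, 278.7]
orientation: [3.07, -0.046, 0.646]
ft_force: [-0.6, 0.1, -3.7]
width: 31.8
grasp_force: 30.0
toolz [ 0.403 -0.01  -0.915] want [ 0.408 -0.013 -0.913] yaw y [-0.029 -1.    -0.002]
rot to do (tool) [-0.003  0.005 -0.   ]
TCP [ 478.  -244.2  278.7] mouth [ 527.6 -245.5  166. ] F [-0.6  0.1 -3.7] w 31.8
tip in mouth: depth -14.67 tool-lateral/along [-3.84 -0.99 14.67] to standoff [ -4.06  -1.1  -25.33]
```

View pics/n2.png

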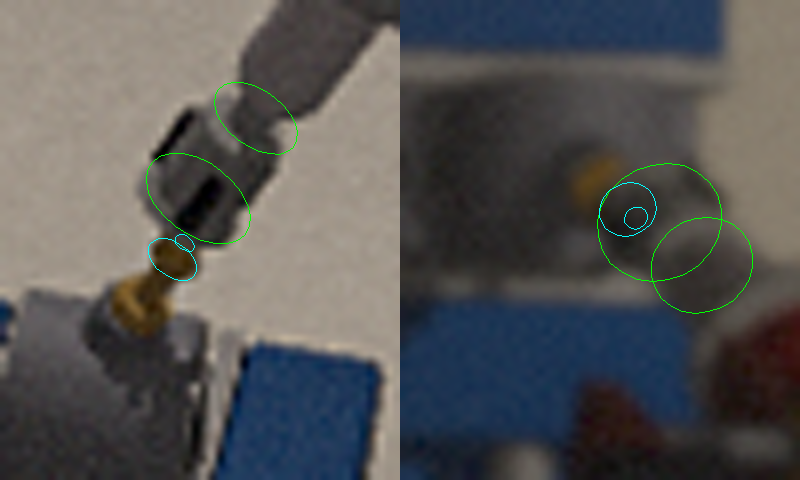

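The overlay shows the side-view coupler a little left of the model near (190,200), with the nipple matching well. I'll fit the coupler silhouette numerically.

```bash
cat > fit.py <<'E'
from h import *
from workcell import ctrl, vision, get_obs
from scipy.optimize import minimize
m,R=plan(); c=vision.get_image("side"); k=5
hsv=cv2.cvtColor(c["img"],cv2.COLOR_RGB2HSV); g=hsv[...,2].astype(np.float32)
mp=proj(c,m)
secs=((0,16,3,16),(3,12.5,32,12.5),(32,6,45,6),(45,13,90,13))
th=np.linspace(0,6.283,24)
W=np.zeros((384,512),np.uint8); 
p0,p1=proj(c,m-R[:,2]*1),proj(c,m-R[:,2]*70); cv2.line(W,tuple(int(x) for x in p0),tuple(int(x) for x in p1),1,30)
# background beige -> bright; object: fraction dark
bg=np.median(g[70:95,255:275]); print("bg",bg)
obj=np.clip((bg-g-15)/25,0,1)
uu,vv=np.meshgrid(np.arange(512),np.arange(384)); s=(np.dstack([uu,vv])-p0)@((p1-p0)/np.linalg.norm(p1-p0)); W=(W>0)&(s>-4)   # drop nipple side
np.save("obj.npy",obj*W)
def mask(p):
    mm=m+R@np.array([p[0],p[1],p[2]]); A=np.zeros((384*k,512*k),np.uint8)
    zz=-R[:,2]
    for z0,r0,z1,r1 in secs:
        q=np.array([(proj(c,mm+zz*z+r*(np.cos(t)*R[:,0]+np.sin(t)*R[:,1]))+.5)*k-.5 for z,r in((z0,r0),(z1,r1)) for t in th],np.float32)
        cv2.fillConvexPoly(A,cv2.convexHull(q).astype(np.int32),1)
    return cv2.resize(A.astype(np.float32),(512,384),interpolation=cv2.INTER_AREA)
cost=lambda p:(((mask(p)-obj)**2)*W).sum()
print("cost0",cost([0,0,0]))
for za in(-3,0,3):
    r=minimize(lambda p:cost([p[0],p[1],za]),[0,0],method="Nelder-Mead",options=dict(initial_simplex=[[-3,-3],[3,-2],[0,4]],xatol=.1)); print("axial",za,"lat",r.x.round(2),r.fun)
E
python3 fit.py
```

```text
toolz [ 0.405 -0.011 -0.914] want [ 0.408 -0.013 -0.913] yaw y [-0.03  -1.    -0.001]
rot to do (tool) [-0.001  0.003 -0.   ]
TCP [ 477.9 -244.7  280.6] mouth [ 527.8 -246.1  168. ] F [-0.  -0.8 -3.1] w 31.9
tip in mouth: depth -16.4 tool-lateral/along [-4.91 -1.67 16.4 ] to standoff [ -5.02  -1.72 -23.6 ]
bg 158.0
cost0 145.8384
axial -3 lat [ 0.13 -0.55] 136.37600708007812
axial 0 lat [-0.59  3.03] 139.57119750976562
axial 3 lat [-1.41  7.03] 142.79998779296875
```

```bash
python3 jog.py '[{"d": [-4.3, -1.3, 0]}, {}, {}]'; python3 ov.py pics/n3.png
```

```text
t: 7.58
ee_pos: [473.1, -243.8, 279.8]
orientation: [3.065, -0.048, 0.654]
ft_force: [-0.2, -0.4, -2.7]
width: 31.9
grasp_force: 30.0
toolz [ 0.408 -0.013 -0.913] want [ 0.408 -0.013 -0.913] yaw y [-0.031 -1.     0.   ]
rot to do (tool) [ 0. -0.  0.]
TCP [ 473.1 -243.8  279.8] mouth [ 523.4 -245.4  167.4] F [-0.2 -0.4 -2.7] w 31.9
tip in mouth: depth -17.63 tool-lateral/along [-0.67 -1.1  17.63] to standoff [ -0.66  -1.08 -22.37]
```

View pics/n3.png

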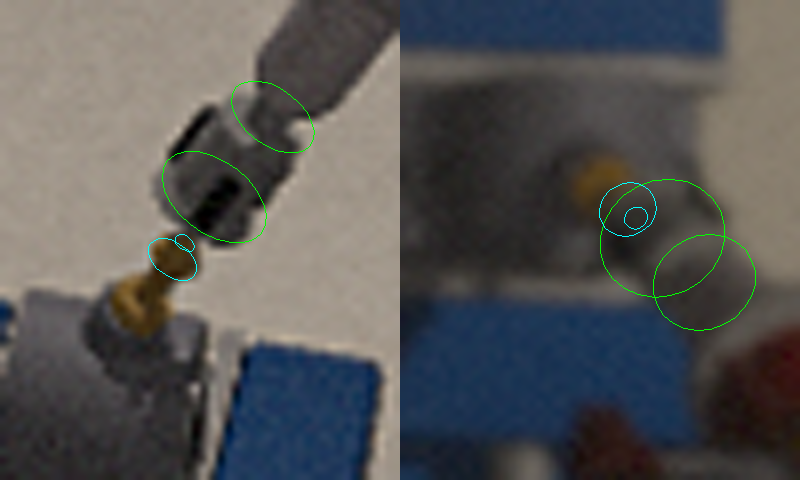

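The overlay shows the coupler axis passing about 2 mm to the +x side of the nipple head at (173,259), and y agrees in the top view. I'll correct that and advance gently.

```bash
python3 jog.py '[{"d": [-1.6, -0.7, 3]}, {"d": [0, 0, 4]}, {"d": [0, 0, 4]}, {"d": [0, 0, 4]}, {}]';  python3 jog.py '[{"d": [0, 0, 3]}, {"d": [0, 0, 3]}, {}]'; python3 -c 'from h import *;plan()'
```

```text
t: 8.1
ee_pos: [478.0, -243.0, 264.0]
orientation: [3.067, -0.048, 0.652]
ft_force: [-0.2, -0.4, -3.0]
width: 31.3
grasp_force: 30.0
t: 8.35
ee_pos: [480.5, -243.2, 258.9]
orientation: [3.067, -0.048, 0.652]
ft_force: [-0.7, 0.3, -2.6]
width: 31.7
grasp_force: 30.0
toolz [ 0.407 -0.012 -0.913] want [ 0.408 -0.013 -0.913] yaw y [-0.031 -1.    -0.   ]
rot to do (tool) [-0.     0.001 -0.   ]
TCP [ 480.5 -243.2  258.9] mouth [ 530.6 -244.7  146.4] F [-0.7  0.3 -2.6] w 31.7
tip in mouth: depth 4.45 tool-lateral/along [ 1.28 -0.15 -4.45] to standoff [  1.25  -0.16 -44.45]
```

```bash
for i in 1; do python3 jog.py '[{"d": [0, 0, 2]}, {"d": [0, 0, 2]}, {}]'; done;  python3 jog.py '[{"d": [0, 0, 2]}, {"d": [0, 0, 2]}, {}]'; python3 ov.py pics/n4.png
```

```text
t: 8.6
ee_pos: [482.2, -243.3, 255.7]
orientation: [3.066, -0.048, 0.653]
ft_force: [-1.8, -0.4, -2.1]
width: 32.0
grasp_force: 30.0
t: 8.85
ee_pos: [483.8, -243.1, 251.7]
orientation: [3.067, -0.048, 0.653]
ft_force: [1.7, 1.5, -6.6]
width: 31.6
grasp_force: 30.0
toolz [ 0.407 -0.012 -0.913] want [ 0.408 -0.013 -0.913] yaw y [-0.031 -1.    -0.001]
rot to do (tool) [-0.001  0.001 -0.   ]
TCP [ 483.8 -243.1  251.7] mouth [ 533.9 -244.6  139.2] F [ 1.7  1.5 -6.6] w 31.6
tip in mouth: depth 12.41 tool-lateral/along [ 1.220e+00  1.000e-02 -1.241e+01] to standoff [ 1.200e+00 -1.000e-02 -5.241e+01]
```

View pics/n4.png

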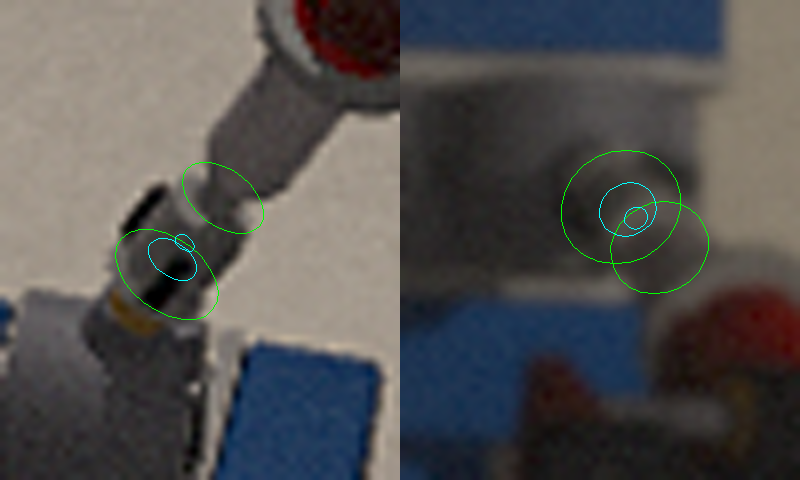

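The picture shows the coupler seated over the nipple, with only the collar visible at (130,310). I'll push on in small steps and watch the force.

```bash
python3 jog.py '[{"d": [0, 0, 2]}, {"d": [0, 0, 1]}, {}, {}]';python3 -c 'from h import *;plan()';  python3 jog.py '[{"d": [0, 0, 2]}, {"d": [0, 0, 1]}, {}, {}]'; python3 -c 'from h import *;plan()'
```

```text
t: 9.28
ee_pos: [484.9, -243.4, 249.3]
orientation: [3.066, -0.048, 0.653]
ft_force: [-0.9, -0.3, -6.4]
width: 32.0
grasp_force: 30.0
toolz [ 0.407 -0.013 -0.913] want [ 0.408 -0.013 -0.913] yaw y [-0.031 -1.    -0.   ]
rot to do (tool) [-0.  0.  0.]
TCP [ 484.9 -243.4  249.3] mouth [ 535.1 -245.   136.8] F [-0.9 -0.3 -6.4] w 32.0
tip in mouth: depth 15.08 tool-lateral/along [  1.15  -0.3  -15.08] to standoff [  1.13  -0.3  -55.08]
t: 9.62
ee_pos: [486.2, -243.6, 247.4]
orientation: [3.065, -0.047, 0.654]
ft_force: [-7.2, 1.1, 5.6]
width: 31.4
grasp_force: 30.0
toolz [ 0.408 -0.013 -0.913] want [ 0.408 -0.013 -0.913] yaw y [-0.031 -1.     0.   ]
rot to do (tool) [ 0. -0.  0.]
TCP [ 486.2 -243.6  247.4] mouth [ 536.4 -245.2  135. ] F [-7.2  1.1  5.6] w 31.4
tip in mouth: depth 17.28 tool-lateral/along [  0.66  -0.5  -17.28] to standoff [  0.68  -0.49 -57.28]
```

```bash
python3 jog.py '[{"d": [0, 0, 1.5]}, {"d": [0, 0, 1.5]}, {}, {}]';python3 -c 'from h import *;plan()';  python3 jog.py '[{"d": [0, 0, 1.5]}, {"d": [0, 0, 1]}, {}, {}]'; python3 -c 'from h import *;plan()'
```

```text
t: 9.95
ee_pos: [487.4, -243.6, 244.8]
orientation: [3.065, -0.047, 0.654]
ft_force: [-7.5, 1.0, 7.5]
width: 31.7
grasp_force: 30.0
toolz [ 0.408 -0.013 -0.913] want [ 0.408 -0.013 -0.913] yaw y [-0.031 -1.     0.   ]
rot to do (tool) [ 0.    -0.001 -0.   ]
TCP [ 487.4 -243.6  244.8] mouth [ 537.7 -245.2  132.4] F [-7.5  1.   7.5] w 31.7
tip in mouth: depth 20.13 tool-lateral/along [  0.59  -0.49 -20.13] to standoff [  0.61  -0.48 -60.13]
t: 10.28
ee_pos: [488.4, -243.7, 242.8]
orientation: [3.065, -0.047, 0.655]
ft_force: [-8.9, 0.9, 8.4]
width: 31.5
grasp_force: 30.0
toolz [ 0.408 -0.013 -0.913] want [ 0.408 -0.013 -0.913] yaw y [-0.031 -1.     0.   ]
rot to do (tool) [ 0.    -0.001  0.   ]
TCP [ 488.4 -243.7  242.8] mouth [ 538.7 -245.3  130.3] F [-8.9  0.9  8.4] w 31.5
tip in mouth: depth 22.45 tool-lateral/along [  0.47  -0.53 -22.45] to standoff [  0.5   -0.51 -62.45]
```

```bash
python3 jog.py '[{"d": [-0.5, 0, 1]}, {"d": [-0.2, 0, 0.8]}, {}, {}, {}]'; python3 jog.py '[{}, {}, {}, {}, {}]';python3 ov.py pics/n5.png
```

```text
t: 10.7
ee_pos: [488.8, -243.7, 241.2]
orientation: [3.065, -0.047, 0.656]
ft_force: [-9.3, 1.3, 10.7]
width: 31.6
grasp_force: 30.0
t: 11.12
ee_pos: [488.8, -243.8, 241.2]
orientation: [3.065, -0.047, 0.656]
ft_force: [-9.8, 1.7, 9.6]
width: 31.6
grasp_force: 30.0
toolz [ 0.409 -0.013 -0.912] want [ 0.408 -0.013 -0.913] yaw y [-0.031 -1.     0.001]
rot to do (tool) [ 0.001 -0.002  0.   ]
TCP [ 488.8 -243.8  241.2] mouth [ 539.2 -245.4  128.8] F [-9.8  1.7  9.6] w 31.6
tip in mouth: depth 24.0 tool-lateral/along [  0.66  -0.59 -24.  ] to standoff [  0.72  -0.56 -64.  ]
```

View pics/n5.png

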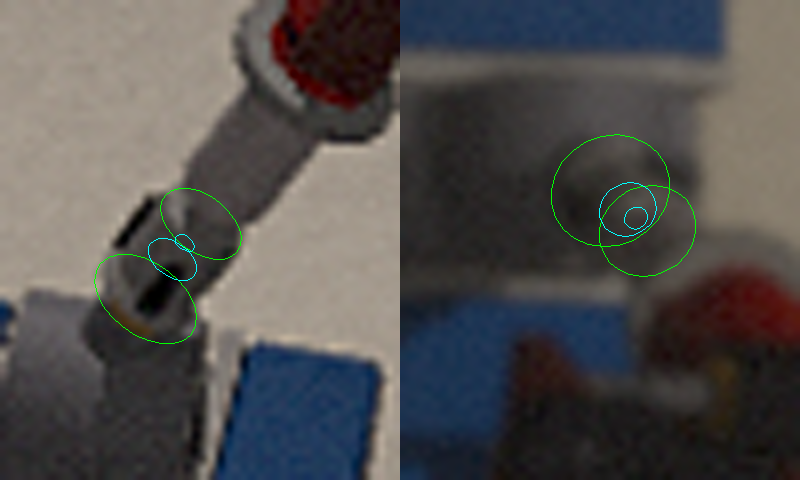

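The picture shows the coupler fully down on the collar and the rod gap nearly closed at (215,205). The axial push is about 15.7 N, which is about 8 mm of stroke.

```bash
python3 -c 'from workcell import ctrl, vision, get_obs;print(ctrl.close_job())'
```

```text
the job is handed in; nothing more can be done
None
```

I lifted the gun off the hook and pressed it onto the nipple, where it appears to have snapped on; I handed the job in with the gun still gripped and held at about 15.7 N, roughly 8 of 10 mm of stroke estimated from that force, and the hand-in returned no verdict.

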